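# Hold a brad nailer's follower back for loading

### The arm

A 6-joint arm with a two-finger parallel gripper is mounted at the origin on the work surface. World frame = base frame: x ahead of the robot, y to its left, z up, the work surface at z = 0. Lengths are in m, angles in degrees, forces in N, time in s.
With the tool pointing down it reaches from about 0.35 to 0.875 m from the base axis. Payload 4.2 kg.
Tool frame: the origin (TCP) lies where the fingers leave the gripper's body, on its centre line; the fingertips stand 70 mm ahead of it and the grasp point (between the pads) lies 51 mm ahead of it; z points along the fingers, y is the direction in which the jaws open and shut (so a half turn about z gives the same grasp; the last joint's range is limited). The gripper opens to 87 mm and grips with 3 to 60 N. Pads are 19 mm wide; open, the fingers measure 117 mm over their backs; the gripper's body (75 mm by 190 mm) begins 51 mm behind the grasp point.
Start: joints at [88.442, 22.042, 0.453, 0, -68.411, -14.817], TCP at [0.176, 0.6, 0.292] pointing down, gripper open.
Joint ranges: [-179.83, 179.83], [-69.29, 118.12], [-61.27, 80.66], [-181.25, 117.63], [-171.15, -9.14], [-177.46, 177.46]. Speed limits (degrees/s): [159.86, 159.86, 180, 180, 180, 180].

### API

Orientations are given as a 3x3 rotation matrix whose columns are the frame's x, y, z axes.
In Python, from station import sense, capture, camera_model, finish_job gives the robot as it stands.
- The arm moves only by the shell command python3 -m inch 'ROWS'. ROWS is JSON, a list of rows, each an object with "hand": the closure, from 0 (fully open) to 1 (shut); "slide": the shift along the world's x, y, z in cm, a list of three; "yaw": the turn about the world's z in rad. A call has 1 to 10 rows; each row is the pose to reach, as a shift and turn from the pose commanded when the call began; what a row does not reach only later rows make up. A row lasts 1/8 s, in which the tool goes at most 62.5 mm and 10.7 degrees, less where a joint would pass 70% of its speed; a pose out of reach is approached as far as the arm can. A call with a gripper value outside its range is refused whole. The fingers move at their own pace and stop on an object; the grip force is fixed at half the most. Time passes only in rows, so rows that repeat a pose let the fingers close. It gives the time, the measured TCP pose, the force and the opening at its end, in the units of the state.
- sense(): the state, without advancing time (a new reading comes with each control period).
- capture(name): name is "scene" or "top"; returns the picture (480x640x3 uint8, blue, green, red); there is no depth.
- camera_model(name): a dict with "mtx" (3x3 intrinsics, pixels), "xyz" and "orientation" of the camera in the world. Camera axes: x right, y up, looking along -z (the intrinsics and any distortion apply to the point x, -y, -z); pixel columns grow to the right and rows downward; lengths in m; the calibration is good to about 2 mm. A picture is of the moment at which its call begins. camera_model takes no time and is no camera call.
- finish_job(): hands the job in, once; it reports no verdict.
The state is a dict: "time_s": time; "joints": joint angles; "joint_velocities": joint speeds; "effort": joint torques, N m; "tcp_pos": TCP position; "ee_rot": TCP orientation; "wrist_force": force on the tool from outside, world axes, zero at the start; "moment": the same for the moment, N m; "gripper_width": opening from 0.0 (shut) to 1.0 (fully open).
Only numpy, scipy, OpenCV 4.12 (cv2) and the standard library are available. Lean on these libraries where they do the work, as an engineer would, in place of code of your own. Each camera call takes 0.05 s, during which the arm holds its last target. There are 200 camera calls.

### The job

The brad nailer lies in its loading cradle with the lamp pulled in over it. Swing the lamp's arm out of the way until its head no longer hangs over the nailer or the cradle board, then pull the yellow tab of the magazine's spring-loaded follower back until the follower's white front edge stands at the red load mark, and finish while still holding it there so that a workmate can lay in the strip. Never let the follower snap forward, and do not push the other things on the bench about.

Things in the scene. Friction and masses are not known exactly. Their poses are not given: they have to be found in the camera images.
- nailer: Blue pneumatic brad nailer lying on its side, clamped in a plywood loading cradle; fixed. Origin on the bench top under the nose end of the magazine. +x runs along the magazine from nose to tail (the pull direction), +y from magazine to barrel and grip, +z up. Magazine: open-topped channel centred on y = 0, x 12 to 253 mm, 56 mm wide, wall tops at z = 64 mm, tail cap 66 mm.
- cradle (a point): Centre of the cradle board's top face, at x = 90, y = 100, z = 12 mm of the nailer, axes as the nailer's; the board measures 320 mm along x and 300 mm along y, so it covers x -70 to 250 and y -50 to 250 mm of the nailer.
- barrel (a point): Middle of the nailer's barrel, at x = 0, y = 130, z = 55 mm of the nailer. The barrel is 74 mm thick, runs along y from y = 55 to 243 mm, top 92 mm above the bench. The grip leaves it along x at y about 145 mm (top at 76 mm) and is held down by a toggle clamp at x = 135, y = 140 to 245 mm, top 103 mm above the bench.
- follower: Black follower block (55 x 42 mm) in the magazine channel, sliding along the nailer's x; axes as the nailer's. Origin under the middle of its white front edge (nose side), on the channel floor, z = 50 mm. At rest it is at x = 12 mm of the nailer, travel 165 mm. No latch: the spring always pulls it forward, about 8 N at rest, 11 N at the mark, plus up to 1 N of friction.
- follower_tab (a point): Grip point of the yellow pull tab standing up from the follower, on the tab's vertical centre line, 17 mm below its top; the tab is 18 mm along the pull direction, 26 mm across, its top 98 mm above the bench, clear of the channel walls from z = 64 mm up. It lies 45 mm behind the follower's front edge.
- load_mark (a point): Red line across both walls and the floor of the magazine channel; the point is mid-channel at the height of the wall tops, 150 mm from the nailer's origin along its x. The follower is at the mark when its origin has the same position along the nailer's x as this point, 138 mm back from rest.
- lamp: Foot of the bench lamp, 160 mm across, with a 20 mm post up to 272 mm; heavy, fixed. Origin on the bench top on the post's axis.
- lamp_arm (a joint): Angle of the lamp's level arm round its post, rad; grows as the arm swings clockwise seen from above, away from over the nailer towards the robot and then the robot's left; range 0 to 1.9, stiff enough to stay where it is left (about 0.2 N m of friction).
- lamp_hinge (a point): Point on the post's vertical axis at the height of the arm's centre line, 225 mm above the bench.
- lamp_grip (a point): Point on the centre line of the aluminium arm tube (16 mm diameter, bare from 20 to 297 mm from the post), 200 mm from the post's axis, 225 mm above the bench.
- lamp_head (a point): Centre of the round LED head at the arm's end, 120 mm in diameter, from 171 to 203 mm above the bench, 330 mm from the post's axis.
- brad_strip: Strip of collated brads, 127 x 38 x 5 mm, lying flat, for the workmate to load; leave alone. Origin under its centre.
- yellow_box: Closed nail box with a yellow band, 90 x 60 x 55 mm; leave alone. Origin under its centre.
- blue_box: Closed nail box with a blue band, 90 x 60 x 55 mm; leave alone. Origin under its centre.
- oil_bottle: White oil bottle with a red cap, 44 mm in diameter, 120 mm tall; leave alone. Origin under its centre.
- hammer: Hammer with a wooden handle, 260 mm long, lying flat; leave alone. Origin under its middle.
- screwdriver: Screwdriver with a red handle, 200 mm long, 26 mm thick, lying flat; leave alone. Origin under its middle.
- tape_roll: Roll of paper tape, 90 mm in diameter, 24 mm tall, lying flat; leave alone. Origin under its centre.

How it is judged:
By the outcome, as a careful person would: the job done as asked, in the order asked, and still so for the second after the job is handed in, while the arm keeps its last pose, push and grip.
It also fails if it takes over 61 s, if anything falls off the work surface, if the arm or the gripper's body presses on something with over 40 N, if the wrist force passes 120 N, or if a joint passes its speed limit or range.

## Working session

There is one attempt and no reset: what is moved stays moved. The work goes in short steps, Python scripts to look and compute and a shell command to move; the robot and the scene stay as the last step left them, time stands still between calls to the robot, and variables do not carry over. Pictures are saved under pics/ and viewed, about 8 in all and at most 12, crops included, and the job is handed in when it is done.

```bash
mkdir -p pics; python3 - <<'E'
from station import *
import cv2
for n in("scene","top"):
    cv2.imwrite(f"pics/{n}0.png",capture(n)); m=camera_model(n); print(n,m)
s=sense();print(s)
E
```

```text
scene {'mtx': array([[484.78696795,   0.        , 315.21027087],
       [  0.        , 484.78696795, 236.10050158],
       [  0.        ,   0.        ,   1.        ]]), 'xyz': array([ 1.40134512, -0.55606507,  0.86166612]), 'orientation': array([[ 0.53012471, -0.46705809,  0.70768957],
       [ 0.84781989,  0.30477805, -0.43394905],
       [-0.01300883,  0.83004041,  0.55755151]])}
top {'mtx': array([[474.03909893,   0.        , 310.24669348],
       [  0.        , 474.03909893, 247.39363306],
       [  0.        ,   0.        ,   1.        ]]), 'xyz': array([0.26943091, 0.01739977, 1.29308145]), 'orientation': array([[-0.00635214,  0.98092918, -0.19426165],
       [-0.99997128, -0.00542791,  0.00528957],
       [ 0.00413426,  0.19428967,  0.98093549]])}
{'time_s': 0.1, 'joints': array([ 8.84419475e+01,  2.20887250e+01,  3.87802137e-01, -2.34898872e-02,
       -6.84095984e+01, -1.48146497e+01]), 'joint_velocities': array([ 0.05546921, -0.00727385,  0.10791029,  0.09039746,  0.06973963,
        0.04674375]), 'effort': array([-4.92430263e-04, -3.91690636e+01,  1.87935215e+01,  4.23193485e+00,
        1.34292120e-02, -8.17506975e-05]), 'tcp_pos': array([0.17606926, 0.59928505, 0.29124993]), 'ee_rot': array([[ 9.59405772e-01, -2.82029037e-01, -4.33517477e-04],
       [-2.82029342e-01, -9.59403863e-01, -1.91785228e-03],
       [ 1.24971689e-04,  1.96226320e-03, -9.99998067e-01]]), 'wrist_force': array([-0.14301387, -0.47475671, -0.27821231]), 'moment': array([ 0.01918651, -0.01829619, -0.0406721 ]), 'gripper_width': 1.001864830262672}
```

View pics/scene0.png

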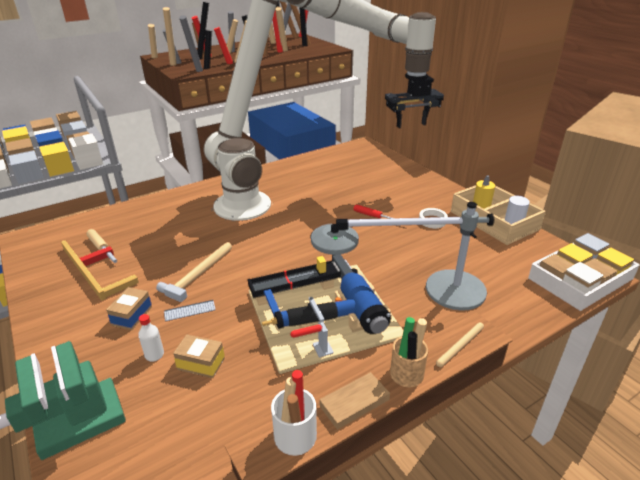

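View pics/top0.png

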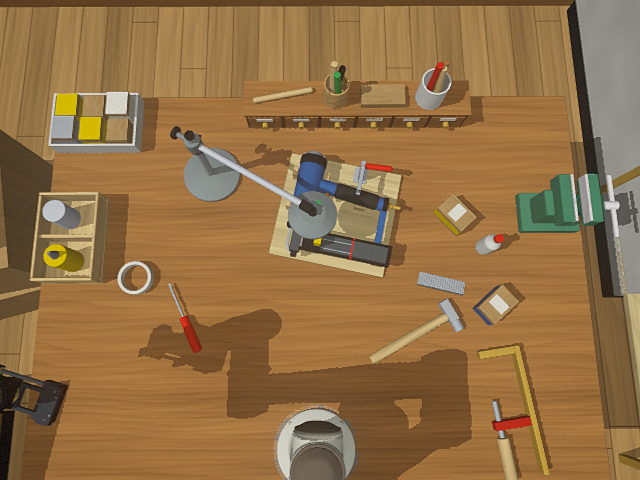

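Scene: the magazine runs left to right in the top view (nose near (295,240), tail near (390,258)). The yellow tab is near (318,242), the lamp foot is at (211,174) and the head at (312,214). I'll zoom in on both views.

```bash
python3 - <<'E'
import cv2,numpy as np
a=cv2.imread("pics/top0.png")[120:290,165:425]; b=cv2.imread("pics/scene0.png")[195:375,230:500]
a=cv2.resize(a,None,fx=3,fy=3,interpolation=cv2.INTER_CUBIC);b=cv2.resize(b,None,fx=2.9,fy=2.9,interpolation=cv2.INTER_CUBIC)
cv2.imwrite("pics/c1.png",a);cv2.imwrite("pics/c2.png",b);print(a.shape,b.shape)
E
```

```text
(510, 780, 3) (522, 783, 3)
```

View pics/c1.png

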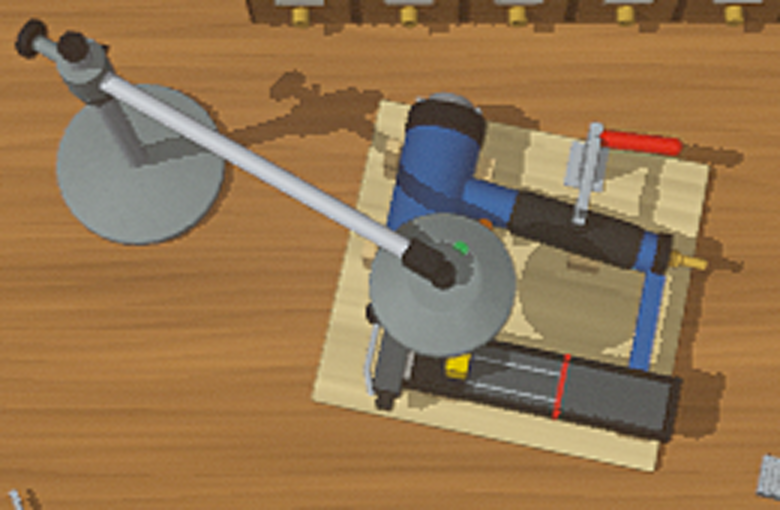

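View pics/c2.png

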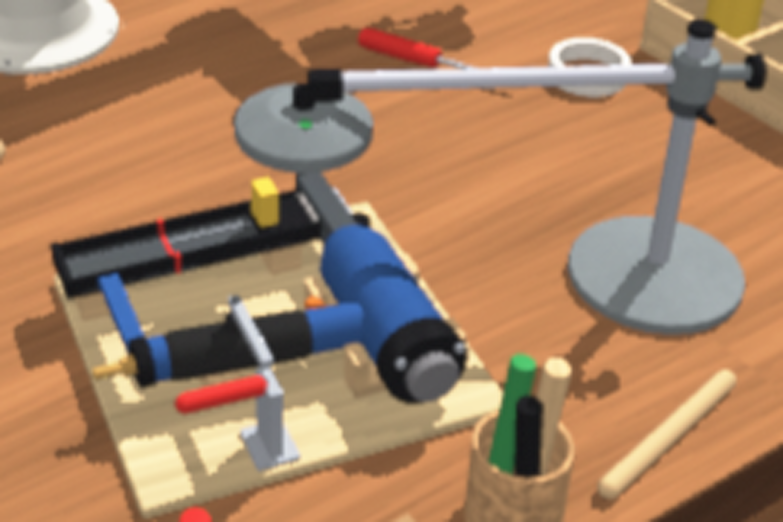

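The crops show the board corners, the red mark's ends, the tail cap and the lamp parts clearly. I'll fit the poses from these.

```bash
cat >h.py <<'E'
import numpy as np
from station import camera_model
from scipy.optimize import least_squares
CM={n:camera_model(n) for n in("top","scene")}
def proj(n,P):
    m=CM[n]; p=(np.atleast_2d(P)-m["xyz"])@m["orientation"]; p=p*[1,-1,-1]
    q=p@m["mtx"].T; return q[:,:2]/q[:,2:]
def nail(v,P):
    c,s=np.cos(v[2]),np.sin(v[2]); P=np.atleast_2d(P)/1000.
    return P@np.array([[c,-s,0],[s,c,0],[0,0,1]]).T+[v[0],v[1],0]
def lamp(v,r,z):  # v: x,y,dir angle
    return np.array([v[0]+r*np.cos(v[2]),v[1]+r*np.sin(v[2]),z])
E
python3 - <<'E'
from h import *
T=lambda l:np.array(l)/3.+[165,120]
S=lambda l:np.array(l)/2.9+[230,195]
tp=T([(382,100),(712,165),(655,470),(313,402),(567,357),(557,417),(680,378),(665,440)])
tP=[(-70,250,12),(250,250,12),(250,-50,12),(-70,-50,12),(150,28,64),(150,-28,64),(253,28,66),(253,-28,66)]
sp=S([(500,390),(145,513),(180,270),(160,222)])
sP=[(-70,250,12),(250,250,12),(150,28,64),(150,-28,64)]
f=lambda v:np.r_[(proj("top",nail(v,tP))-tp),(proj("scene",nail(v,sP))-sp)].ravel()
r=least_squares(f,[.5,0,-1.6],loss="soft_l1");v=r.x;print(v,np.degrees(v[2]));print(f(v).reshape(-1,2).round(1))
for k,p in dict(tab=(57,0,81),tab_end=(195,0,81)).items():print(k,nail(v,p))
print("tab scene/top px crop",(proj("scene",nail(v,(57,0,98)))-[230,195])*2.9,(proj("top",nail(v,(57,0,98)))-[165,120])*3)
lt=T([(140,163),(72,45),(443,284)]);ls=S([(657,270),(701,28),(303,125)])
g=lambda w:np.r_[proj("top",[lamp(w,0,.015),lamp(w,0,.272),lamp(w,.33,.203)])-lt,proj("scene",[lamp(w,0,.015),lamp(w,0,.272),lamp(w,.33,.203)])-ls].ravel()
q=least_squares(g,[.6,.3,-1.8],loss="soft_l1");w=q.x;print("lamp",w,g(w).reshape(-1,2).round(1))
print("grip",lamp(w,.2,.225),"head",lamp(w,.33,.19))
for a in (1.0,1.3,1.5,1.7):
    h=lamp([w[0],w[1],w[2]-a],.33,.19); c,s=np.cos(v[2]),np.sin(v[2]);d=(h-[v[0],v[1],0])[:2]
    print(a,h.round(3),"nailer frame",(d@np.array([[c,-s],[s,c]])).round(3), "grip",lamp([w[0],w[1],w[2]-a],.2,.225).round(3))
np.save("nv.npy",v);np.save("lv.npy",w)
E
```

```text
[ 0.54012264  0.04689226 -1.77835343] -101.89214624976857
[[-1.3 -0.3]
 [-1.2 -0.6]
 [-0.2  0.4]
 [-1.  -0.1]
 [ 0.1 -0.6]
 [-0.5 -0.3]
 [ 0.8 -0.1]
 [ 2.2 -0.3]
 [ 3.   4.1]
 [-2.1 -1.2]
 [-2.5 -5.2]
 [-1.9 -1.1]]
tab [[ 0.52837665 -0.00888436  0.081     ]]
tab_end [[ 0.49993898 -0.1439225   0.081     ]]
tab scene/top px crop [[259.25101639 184.35704469]] [[458.64968704 356.64234525]]
lamp [ 0.74024141  0.28956347 -2.10978189] [[-0.3 -1.7]
 [-0.1 -1.4]
 [-0.5 -2.6]
 [-1.3 -1.5]
 [-0.6 -0.7]
 [-1.  -7.1]]
grip [0.63758828 0.11791751 0.225     ] head [0.57086375 0.00634763 0.19      ]
1.0 [0.41  0.279 0.19 ] nailer frame [-0.2   -0.175] grip [0.54  0.283 0.225]
1.3 [0.422 0.377 0.19 ] nailer frame [-0.299 -0.184] grip [0.547 0.343 0.225]
1.5 [0.446 0.438 0.19 ] nailer frame [-0.364 -0.173] grip [0.562 0.38  0.225]
1.7 [0.481 0.494 0.19 ] nailer frame [-0.425 -0.15 ] grip [0.583 0.413 0.225]
```

```bash
python3 - <<'E'
from h import *
w=np.load("lv.npy")
R=[.03,.1,.2,.297]
for n,o,k in(("top",[165,120],3),("scene",[230,195],2.9)):
    print(n,((proj(n,[lamp(w,r,.225) for r in R])-o)*k).round(0).tolist(), ((proj(n,[lamp(w,.33,z) for z in(.171,.203)]+[lamp(w,0,z) for z in (0,.272)])-o)*k).round(0).tolist())
E
```

```text
top [[118.0, 84.0], [192.0, 126.0], [299.0, 188.0], [405.0, 248.0]] [[441.0, 287.0], [442.0, 276.0], [142.0, 163.0], [72.0, 41.0]]
scene [[655.0, 75.0], [572.0, 77.0], [454.0, 79.0], [339.0, 82.0]] [[300.0, 135.0], [300.0, 104.0], [651.0, 278.0], [699.0, 26.0]]
```

```bash
python3 -m inch '[{"hand":0.4,"slide":[0,0,6],"yaw":0},{"hand":0.4,"slide":[4,-4,9],"yaw":0.15},{"hand":0.4,"slide":[8,-8,9],"yaw":0.3},{"hand":0.4,"slide":[12,-12,9],"yaw":0.45},{"hand":0.4,"slide":[16,-16,9],"yaw":0.6},{"hand":0.4,"slide":[20,-20,9],"yaw":0.75},{"hand":0.4,"slide":[24,-24,9],"yaw":0.9},{"hand":0.4,"slide":[28,-28,9],"yaw":1.05},{"hand":0.4,"slide":[32,-32,9],"yaw":1.2},{"hand":0.4,"slide":[36,-36,9],"yaw":1.318}]'
python3 -m inch '[{"hand":0.4,"slide":[4,-4,0],"yaw":0},{"hand":0.4,"slide":[8,-8,0],"yaw":0},{"hand":0.4,"slide":[10.2,-12.2,0],"yaw":0},{"hand":0.4,"slide":[10.2,-12.2,0],"yaw":0},{"hand":0.4,"slide":[10.2,-12.2,0],"yaw":0}]'
```

```text
time_s: 1.35
tcp_pos: [0.5371, 0.2381, 0.3818]
ee_rot: [[0.509, 0.861, -0.001], [0.861, -0.509, -0.0], [-0.001, -0.0, -1.0]]
wrist_force: [-0.2, 0.4, -0.1]
gripper_width: 0.598
time_s: 1.98
tcp_pos: [0.638, 0.1176, 0.3817]
ee_rot: [[0.513, 0.858, -0.001], [0.858, -0.513, -0.0], [-0.001, -0.001, -1.0]]
wrist_force: [0.4, 0.1, 1.4]
gripper_width: 0.602
```

```bash
python3 -m inch '[{"hand":0.4,"slide":[0,0,-3],"yaw":0},{"hand":0.4,"slide":[0,0,-5.5],"yaw":0},{"hand":0.4,"slide":[0,0,-8],"yaw":0},{"hand":0.4,"slide":[0,0,-10.5],"yaw":0},{"hand":0.4,"slide":[0,0,-10.5],"yaw":0},{"hand":0.8,"slide":[0,0,-10.5],"yaw":0},{"hand":0.8,"slide":[0,0,-10.5],"yaw":0},{"hand":0.8,"slide":[0,0,-10.5],"yaw":0}]'
python3 - <<'E'
from h import *
w=np.load("lv.npy")
p0=lamp(w,.2,0)
for a in np.arange(0.1,1.25,.1): print(a.round(2),((lamp([w[0],w[1],w[2]-a],.2,0)-p0)*100).round(1)[:2])
E
```

```text
time_s: 2.98
tcp_pos: [0.6384, 0.1178, 0.2783]
ee_rot: [[0.513, 0.859, 0.002], [0.859, -0.513, 0.001], [0.001, 0.001, -1.0]]
wrist_force: [-0.0, -1.0, 0.0]
gripper_width: 0.342
0.1 [-1.7  1.1]
0.2 [-3.2  2.4]
0.3 [-4.6  3.8]
0.4 [-5.9  5.4]
0.5 [-7.  7.]
0.6 [-7.9  8.8]
0.7 [-8.6 10.6]
0.8 [-9.2 12.6]
0.9 [-9.6 14.5]
1.0 [-9.7 16.5]
1.1 [-9.7 18.5]
1.2 [-9.5 20.5]
```

```bash
python3 -m inch '[{"hand":0.8,"slide":[0,0,0],"yaw":0},{"hand":0.8,"slide":[-0.8,0.5,0],"yaw":-0.05},{"hand":0.8,"slide":[-1.7,1.1,0],"yaw":-0.1},{"hand":0.8,"slide":[-3.2,2.4,0],"yaw":-0.2},{"hand":0.8,"slide":[-4.6,3.8,0],"yaw":-0.3},{"hand":0.8,"slide":[-5.9,5.4,0],"yaw":-0.4},{"hand":0.8,"slide":[-7,7,0],"yaw":-0.5},{"hand":0.8,"slide":[-7.9,8.8,0],"yaw":-0.6},{"hand":0.8,"slide":[-8.3,9.7,0],"yaw":-0.65},{"hand":0.8,"slide":[-8.3,9.7,0],"yaw":-0.65}]'
python3 -m inch '[{"hand":0.8,"slide":[-0.3,0.9,0],"yaw":-0.05},{"hand":0.8,"slide":[-0.9,2.9,0],"yaw":-0.15},{"hand":0.8,"slide":[-1.3,4.8,0],"yaw":-0.25},{"hand":0.8,"slide":[-1.4,6.8,0],"yaw":-0.35},{"hand":0.8,"slide":[-1.4,8.8,0],"yaw":-0.45},{"hand":0.8,"slide":[-1.2,10.8,0],"yaw":-0.55},{"hand":0.8,"slide":[-1.2,10.8,0],"yaw":-0.55},{"hand":0.3,"slide":[-1.2,10.8,0],"yaw":-0.55},{"hand":0.3,"slide":[-1.2,10.8,0],"yaw":-0.55},{"hand":0.3,"slide":[-1.2,10.8,0],"yaw":-0.55}]'
```

```text
time_s: 4.22
tcp_pos: [0.5549, 0.2153, 0.2775]
ee_rot: [[0.927, 0.374, 0.0], [0.374, -0.927, 0.001], [0.0, -0.001, -1.0]]
wrist_force: [-0.6, 1.1, 1.0]
gripper_width: 0.196
time_s: 5.48
tcp_pos: [0.5432, 0.322, 0.2773]
ee_rot: [[0.986, -0.167, -0.0], [-0.167, -0.986, -0.0], [-0.0, 0.0, -1.0]]
wrist_force: [-0.9, 0.2, 0.5]
gripper_width: 0.454
```

```bash
python3 -m inch '[{"hand":0.3,"slide":[0,0,3],"yaw":0},{"hand":0.3,"slide":[0,0,6],"yaw":0},{"hand":0.3,"slide":[0,0,10],"yaw":0},{"hand":0.3,"slide":[0,0,10],"yaw":0}]'
python3 - <<'E'
from station import *
import cv2
t=capture("top");s=capture("scene")
cv2.imwrite("pics/t2.png",t);cv2.imwrite("pics/s2.png",s)
a=cv2.resize(t[100:330,100:430],None,fx=2.4,fy=2.4,interpolation=3)
cv2.imwrite("pics/t2c.png",a)
b=cv2.resize(s[240:350,230:410],None,fx=4.4,fy=4.4,interpolation=3)
cv2.imwrite("pics/s2c.png",b)
E
```

```text
time_s: 5.98
tcp_pos: [0.5441, 0.3227, 0.3817]
ee_rot: [[0.986, -0.167, 0.007], [-0.167, -0.986, 0.005], [0.006, -0.006, -1.0]]
wrist_force: [-0.6, 0.2, 0.5]
gripper_width: 0.693
```

View pics/t2c.png

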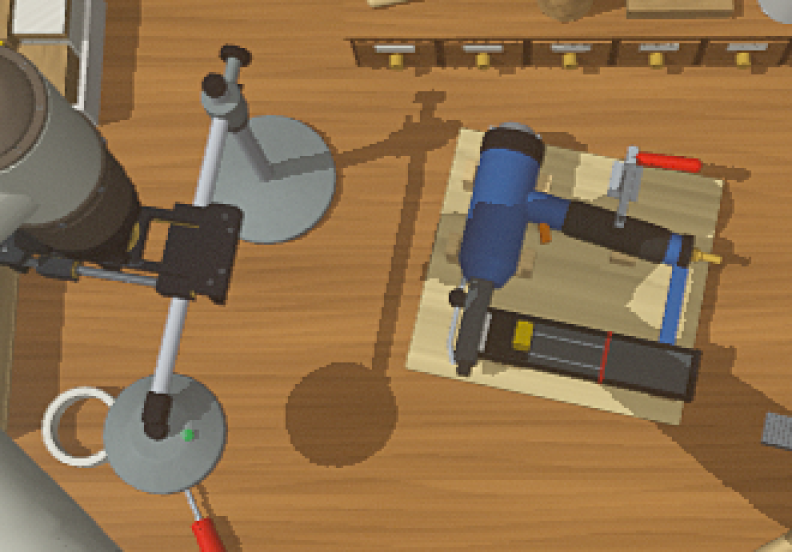

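View pics/s2c.png

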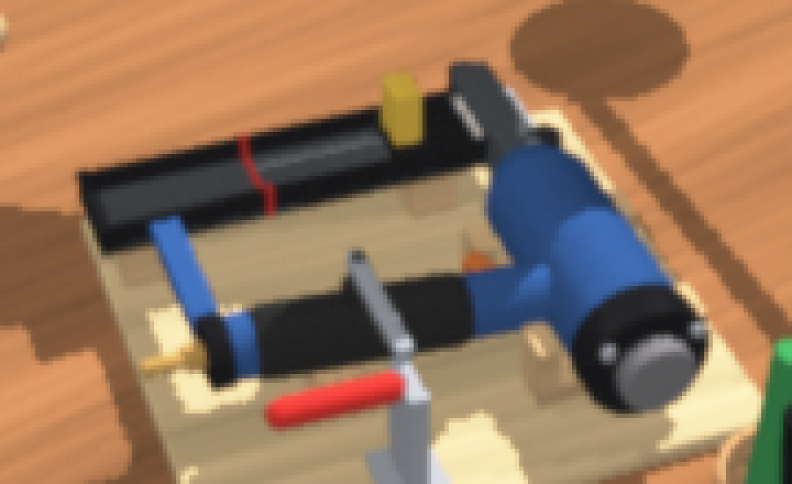

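```bash
python3 - <<'E'
from h import *
T=lambda l:np.array(l)/2.4+[100,100]
S=lambda l:np.array(l)/4.4+[230,240]
tp=T([(460,128),(723,181),(680,424),(406,368),(610,333),(602,382),(700,351),(692,401),(524,327)])
tP=[(-70,250,12),(250,250,12),(250,-50,12),(-70,-50,12),(150,28,64),(150,-28,64),(253,28,66),(253,-28,66),(57,0,98)]
sp=S([(243,138),(270,187),(402,79),(80,174)])
sP=[(150,-28,64),(150,28,64),(57,0,98),(253,-28,66)]
f=lambda v:np.r_[(proj("top",nail(v,tP))-tp),(proj("scene",nail(v,sP))-sp)].ravel()
r=least_squares(f,np.load("nv.npy"),loss="soft_l1");v=r.x;print(v,np.degrees(v[2]));print(f(v).reshape(-1,2).round(1).tolist())
for k,p in dict(tab=(57,0,81),tab_end=(195,0,81)).items():print(k,nail(v,p))
d=nail(v,(195,0,0))-nail(v,(57,0,0));print("pull",d*100)
np.save("nv2.npy",v)
E
```

```text
[ 0.54178443  0.04767815 -1.78600671] -102.330646700006
[[-0.2, -0.9], [0.1, -0.8], [-0.8, 0.4], [-1.2, -0.3], [-0.4, -0.6], [-1.1, -0.6], [0.4, -0.3], [0.0, -0.6], [-0.8, 2.2], [-1.5, -1.0], [-1.4, 0.4], [-1.4, 0.7], [-2.3, -1.2]]
tab [[ 0.52961191 -0.00800694  0.081     ]]
tab_end [[ 0.5001416  -0.14282349  0.081     ]]
pull [[ -2.9470309  -13.48165453   0.        ]]
```

The lamp head is now well clear of the board, at (165,433) in the crop. The tab is in plain view at (524,331). Next I move above the tab.

```bash
python3 -m inch '[{"hand":0.45,"slide":[0,-4,0],"yaw":0},{"hand":0.45,"slide":[-0.3,-8,0],"yaw":-0.047},{"hand":0.45,"slide":[-0.6,-13,0],"yaw":-0.047},{"hand":0.45,"slide":[-0.8,-18,0],"yaw":-0.047},{"hand":0.45,"slide":[-1,-23,0],"yaw":-0.047},{"hand":0.45,"slide":[-1.2,-28,0],"yaw":-0.047},{"hand":0.45,"slide":[-1.4,-33.1,0],"yaw":-0.047},{"hand":0.45,"slide":[-1.4,-33.1,-5],"yaw":-0.047},{"hand":0.45,"slide":[-1.4,-33.1,-10],"yaw":-0.047},{"hand":0.45,"slide":[-1.4,-33.1,-15],"yaw":-0.047}]'
python3 -m inch '[{"hand":0.45,"slide":[0,0,-1],"yaw":0},{"hand":0.45,"slide":[0,0,-1],"yaw":0},{"hand":0.45,"slide":[0,0,-1],"yaw":0}]'
```

```text
time_s: 7.32
tcp_pos: [0.528, -0.009, 0.2247]
ee_rot: [[0.977, -0.214, -0.002], [-0.214, -0.977, -0.0], [-0.002, 0.001, -1.0]]
wrist_force: [0.4, 0.6, 0.3]
gripper_width: 0.55
time_s: 7.7
tcp_pos: [0.5304, -0.0081, 0.2193]
ee_rot: [[0.977, -0.213, 0.004], [-0.213, -0.977, 0.001], [0.004, -0.001, -1.0]]
wrist_force: [-0.5, -0.0, 0.3]
gripper_width: 0.547
```

```bash
python3 -m inch '[{"hand":0.45,"slide":[0,0,-3],"yaw":0},{"hand":0.45,"slide":[0,0,-5],"yaw":0},{"hand":0.45,"slide":[0,0,-7],"yaw":0},{"hand":0.45,"slide":[0,0,-8.4],"yaw":0},{"hand":0.45,"slide":[0,0,-8.4],"yaw":0},{"hand":0.45,"slide":[0,0,-8.4],"yaw":0}]'
python3 - <<'E'
from station import *
import cv2
b=cv2.resize(capture("scene")[180:340,250:410],None,fx=3.7,fy=3.7,interpolation=3)
cv2.imwrite("pics/s3c.png",b)
E
```

```text
time_s: 8.45
tcp_pos: [0.5299, -0.0082, 0.1343]
ee_rot: [[0.977, -0.213, 0.002], [-0.213, -0.977, 0.0], [0.002, -0.001, -1.0]]
wrist_force: [0.3, 0.0, -0.3]
gripper_width: 0.551
```

View pics/s3c.png

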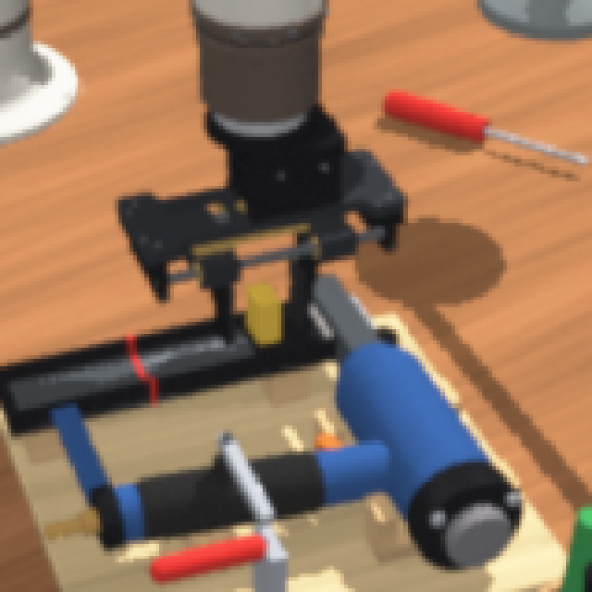

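The fingers straddle the yellow tab (265,315), one on each side along the pull direction. Next I close on it.

```bash
python3 -m inch '[{"hand":1,"slide":[0,0,0],"yaw":0},{"hand":1,"slide":[0,0,0],"yaw":0},{"hand":1,"slide":[0,0,0],"yaw":0},{"hand":1,"slide":[0,0,0],"yaw":0},{"hand":1,"slide":[0,0,0],"yaw":0},{"hand":1,"slide":[0,0,0],"yaw":0}]'
```

```text
time_s: 9.25
tcp_pos: [0.5294, -0.0078, 0.1333]
ee_rot: [[0.977, -0.213, 0.001], [-0.213, -0.977, 0.001], [0.0, -0.001, -1.0]]
wrist_force: [-0.3, 4.8, 0.9]
gripper_width: 0.203
```

```bash
python3 -m inch '[{"hand":1,"slide":[-0.1,-0.5,0],"yaw":0},{"hand":1,"slide":[-0.32,-1.5,0],"yaw":0},{"hand":1,"slide":[-0.55,-2.5,0],"yaw":0},{"hand":1,"slide":[-0.76,-3.5,0],"yaw":0},{"hand":1,"slide":[-0.98,-4.5,0],"yaw":0},{"hand":1,"slide":[-1.2,-5.5,0],"yaw":0},{"hand":1,"slide":[-1.42,-6.5,0],"yaw":0},{"hand":1,"slide":[-1.53,-7,0],"yaw":0},{"hand":1,"slide":[-1.53,-7,0],"yaw":0}]'
```

```text
time_s: 10.38
tcp_pos: [0.5142, -0.0774, 0.1333]
ee_rot: [[0.977, -0.213, 0.001], [-0.213, -0.977, 0.002], [0.001, -0.002, -1.0]]
wrist_force: [0.5, 9.1, 0.3]
gripper_width: 0.208
```

```bash
python3 -m inch '[{"hand":1,"slide":[-0.11,-0.5,0],"yaw":0},{"hand":1,"slide":[-0.32,-1.5,0],"yaw":0},{"hand":1,"slide":[-0.55,-2.5,0],"yaw":0},{"hand":1,"slide":[-0.76,-3.5,0],"yaw":0},{"hand":1,"slide":[-0.98,-4.5,0],"yaw":0},{"hand":1,"slide":[-1.2,-5.5,0],"yaw":0},{"hand":1,"slide":[-1.31,-6,0],"yaw":0},{"hand":1,"slide":[-1.31,-6,0],"yaw":0},{"hand":1,"slide":[-1.31,-6,0],"yaw":0}]'
python3 - <<'E'
from h import *
from station import *
import cv2
s=sense();v=np.load("nv2.npy");c,q=np.cos(v[2]),np.sin(v[2])
d=(s["tcp_pos"]-[v[0],v[1],0]);print("tab nailer x,y mm",1000*(c*d[0]+q*d[1]),1000*(-q*d[0]+c*d[1]), s["wrist_force"])
t=capture("top");sc=capture("scene");cv2.imwrite("pics/t4.png",t);cv2.imwrite("pics/s4.png",sc)
a=cv2.resize(t[215:285,280:400],None,fx=6,fy=6,interpolation=3)
b=cv2.resize(sc[235:310,230:350],None,fx=6,fy=6,interpolation=3)[:,:720]
cv2.imwrite("pics/c4.png",cv2.resize(np.vstack([a,b]),None,fx=.68,fy=.68,interpolation=cv2.INTER_AREA))
E
```

```text
time_s: 11.5
tcp_pos: [0.5011, -0.1371, 0.1333]
ee_rot: [[0.977, -0.213, 0.001], [-0.213, -0.977, 0.002], [0.001, -0.002, -1.0]]
wrist_force: [1.6, 10.3, 1.2]
gripper_width: 0.202
tab nailer x,y mm 189.19794862643178 -0.2522731514168694 [ 1.57625931 10.27407382  1.1538369 ]
```

View pics/c4.png

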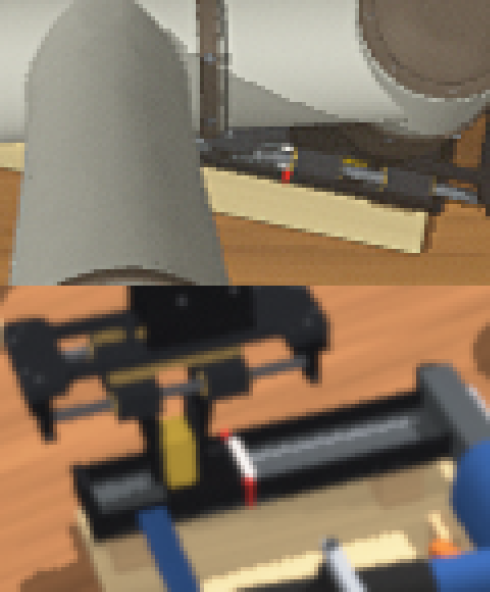

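```bash
cat >m.py <<'E'
from h import *
import cv2
def back(n,uv,z,v):
    m=CM[n];r=np.c_[uv,np.ones(len(uv))]@np.linalg.inv(m["mtx"]).T*[1,-1,-1]@m["orientation"].T
    P=m["xyz"]+r*((z-m["xyz"][2])/r[:,2:]);d=P-[v[0],v[1],0];c,q=np.cos(v[2]),np.sin(v[2])
    return np.c_[c*d[:,0]+q*d[:,1],-q*d[:,0]+c*d[:,1]]*1000
def meas(n,f,xr,z=.064):
    v=np.load("nv2.npy");im=cv2.imread(f).astype(int)
    yy,xx=np.mgrid[:480,:640];X=back(n,np.c_[xx.ravel(),yy.ravel()],z,v).reshape(480,640,2)
    box=(X[...,0]>xr[0])&(X[...,0]<xr[1])&(abs(X[...,1])<32)
    mn,mx=im.min(2),im.max(2)
    w=box&(mn>110)&(mx-mn<50); r=box&(im[...,2]>110)&(im[...,2]-im[...,:2].max(2)>70)
    for k,M in(("white",w),("red",r)):
        print(f,k,M.sum()); 
        for j in range(-28,29,8):
            s=M&(abs(X[...,1]-j)<4)
            if s.any(): W=(mn if k=="white" else im[...,2]-im[...,1])[s]; print("  y",j,"x",np.average(X[s][:,0],weights=W).round(1),s.sum(),end=";")
        print()
E
python3 - <<'E'
from m import *
meas("scene","pics/s2.png",(0,40));meas("scene","pics/s2.png",(130,170))
meas("scene","pics/s4.png",(130,170));meas("top","pics/t2.png",(130,170));meas("top","pics/t4.png",(130,170))
E
```

```text
pics/s2.png white 20
  y -12 x 11.9 4;  y -4 x 12.9 5;  y 4 x 12.7 4;  y 12 x 12.5 4;  y 20 x 13.4 3;
pics/s2.png red 0

pics/s2.png white 0

pics/s2.png red 25
  y -28 x 148.2 4;  y -20 x 149.5 2;  y -12 x 151.3 1;  y -4 x 151.9 4;  y 4 x 152.4 3;  y 12 x 152.4 3;  y 20 x 151.8 4;  y 28 x 148.1 4;
pics/s4.png white 45
  y -20 x 144.1 3;  y -12 x 145.1 7;  y -4 x 145.1 7;  y 4 x 141.4 13;  y 12 x 143.1 9;  y 20 x 144.6 6;
pics/s4.png red 10
  y -28 x 147.6 5;  y -20 x 145.1 1;  y 28 x 148.2 4;
pics/t2.png white 9
  y -12 x 138.3 5;  y 12 x 138.7 4;
pics/t2.png red 31
  y -28 x 150.5 1;  y -20 x 150.3 5;  y -12 x 149.6 5;  y -4 x 149.8 5;  y 4 x 149.6 4;  y 12 x 149.7 6;  y 20 x 149.8 2;  y 28 x 150.2 3;
pics/t4.png white 137
  y -20 x 144.3 5;  y -12 x 143.9 7;  y -4 x 148.3 2;  y 4 x 133.3 4;  y 12 x 146.2 30;  y 20 x 149.7 45;  y 28 x 150.1 44;
pics/t4.png red 6
  y -28 x 149.3 4;  y -20 x 150.7 2;
```

```bash
python3 -m inch '[{"hand":1,"slide":[-0.06,-0.28,0],"yaw":0},{"hand":1,"slide":[-0.12,-0.55,0],"yaw":0},{"hand":1,"slide":[-0.12,-0.55,0],"yaw":0},{"hand":1,"slide":[-0.12,-0.55,0],"yaw":0}]'
python3 - <<'E'
from m import *
from station import *
s=sense();v=np.load("nv2.npy");c,q=np.cos(v[2]),np.sin(v[2]);d=(s["tcp_pos"]-[v[0],v[1],0]);print(1000*(c*d[0]+q*d[1]))
t=capture("top");sc=capture("scene");cv2.imwrite("pics/t5.png",t);cv2.imwrite("pics/s5.png",sc)
meas("scene","pics/s5.png",(130,170));meas("top","pics/t5.png",(130,170))
a=cv2.resize(t[235:285,320:400],None,fx=8,fy=8,interpolation=0)
b=cv2.resize(sc[255:305,240:320],None,fx=8,fy=8,interpolation=0)
cv2.imwrite("pics/c5.png",cv2.resize(np.vstack([a,b]),None,fx=.74,fy=.74))
E
```

```text
time_s: 12.1
tcp_pos: [0.5, -0.1425, 0.1333]
ee_rot: [[0.977, -0.213, 0.001], [-0.213, -0.977, 0.002], [0.001, -0.002, -1.0]]
wrist_force: [1.3, 10.5, 0.8]
gripper_width: 0.204
194.71308939820915
pics/s5.png white 45
  y -20 x 151.1 2;  y -12 x 149.7 5;  y -4 x 150.1 7;  y 4 x 144.7 16;  y 12 x 148.3 9;  y 20 x 150.3 6;
pics/s5.png red 11
  y -28 x 148.1 6;  y -20 x 145.1 1;  y 28 x 148.0 4;
pics/t5.png white 147
  y -20 x 147.0 7;  y -12 x 149.9 7;  y -4 x 153.1 2;  y 4 x 134.8 5;  y 12 x 148.1 37;  y 20 x 149.4 45;  y 28 x 150.9 44;
pics/t5.png red 5
  y -28 x 149.0 3;  y -20 x 151.0 2;
```

View pics/c5.png

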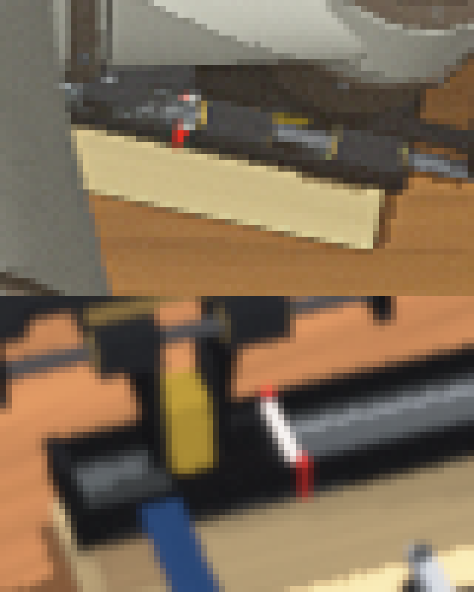

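```bash
python3 -m inch '[{"hand":1,"slide":[0,0,0],"yaw":0},{"hand":1,"slide":[0,0,0],"yaw":0},{"hand":1,"slide":[0,0,0],"yaw":0},{"hand":1,"slide":[0,0,0],"yaw":0},{"hand":1,"slide":[0,0,0],"yaw":0},{"hand":1,"slide":[0,0,0],"yaw":0},{"hand":1,"slide":[0,0,0],"yaw":0},{"hand":1,"slide":[0,0,0],"yaw":0}]'
```

```text
time_s: 13.2
tcp_pos: [0.5, -0.1425, 0.1333]
ee_rot: [[0.977, -0.213, 0.001], [-0.213, -0.977, 0.002], [0.001, -0.002, -1.0]]
wrist_force: [1.0, 10.2, 0.6]
gripper_width: 0.201
```

View pics/s5.png

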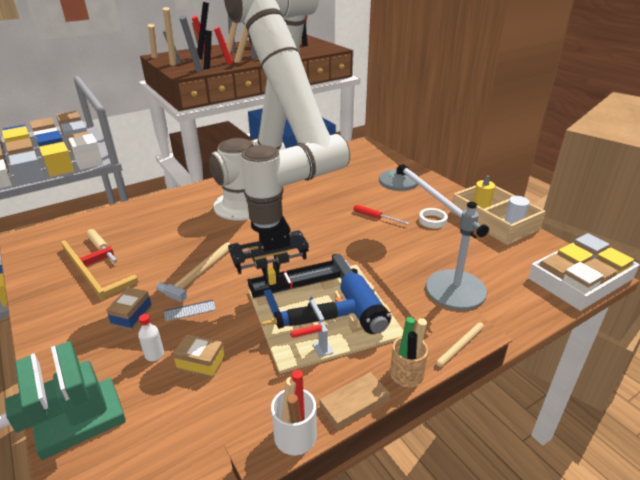

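The lamp head, at (400,178), is well away from the nailer. The bench items are where they were, and the hold is steady, so I'm handing it in.

```bash
python3 -c "
from station import *
print(finish_job())"
```

```text
the job is handed in; nothing more can be done
None
```

I swung the lamp's arm about 1.2 rad, so its head is well clear of the nailer and the cradle board. Then I gripped the follower's yellow tab and drew it back slowly along the magazine. I handed the job in at about 13 s, still holding it at the red load mark.

**Position at the mark:** the checks agree to about 0.5 mm.
- The tool moved 137.9 mm from where it gripped the tab, against a target of 138 mm.
- The white edge moved about 137.6 mm in the scene camera.
- The tab stands at x = 194.7 mm of the nailer, against 195 mm.

In the scene view the middle of the white stripe reads about 2 mm behind the red wall marks. I put that down to the stripe's width or height, because the stripe also read slightly behind its known position at rest. The top view was mostly blocked by the arm and could not confirm this.

**Hold:** over the last second before hand-in, the pose did not change. The pull stayed at about 10 N and the jaw opening at about 18 mm, which is the tab's thickness.

**Bench:** nothing else looks moved in the final scene picture, and the gripper touched only the lamp's arm and the tab. I compared the pictures by eye and did not measure each object.

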